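# Draw the transport locking bar and stow it

### The job

The microscope's transport locking bar is still in its guide block: draw it straight out, without forcing it. Lay it down flat on the black table top, handle up, and let go. Then pick it up again and stow it in its cradle, the shaft down in both notches and the handle standing up in the pocket, and leave the other things on the table where they are.

Things in the scene. Friction and masses are not known exactly. Their poses are not given: they have to be found in the camera images.
- sleeve: Fixed aluminium guide block 70 (x) x 60 mm, top at z 67 mm, on a flange 70 (x) x 110 x 10 mm. A 24 mm round bore runs right through along x, its axis at z 45 mm. Origin: centre of the flange's underside, on the table. x points from the mouth to the far end, z up: the bar is drawn out along -x, roughly towards the robot.
- sleeve_mouth (a point): Centre of the bore's mouth where the bar comes out: block x -35, y 0, z 45 mm. Axes as the block's. At the start the bar lies in the bore (2 mm play in diameter, held by friction alone), axes parallel to the block's, its underside 33 mm above the table; 35 to 43 mm of shaft show between handle and mouth. A draw of about 85 mm clears it.
- bar: Loose bar, about 0.3 kg: round steel shaft, diameter 22, length 114 mm, from x -57 to +57 mm (axis at z 11 mm), with a flat upright grey handle blade on its -x end. Origin: on the underside, midway along the shaft; x from handle to tip, z up when the handle stands up. Shaft and blade undersides are level (z 0), so it lies steadily on a table, blade up. Balance point near x -11 mm.
- bar_handle (a point): Middle of the part of the handle blade that rises above the shaft: bar x -63, y 0, z 38 mm. The blade is 12 mm thick (x -69 to -57 mm), 36 mm wide (y), from z 0 to z 52 mm, so 30 mm of it stand above the shaft. Axes as the bar's.
- bar_tip (a point): Centre of the shaft's far end: bar x +57, y 0, z 11 mm. Axes as the bar's.
- cradle: Fixed cradle on a base plate 170 x 90 x 8 mm. Two uprights 14 mm thick, at x -43 and +43 mm, open between, each with a notch open upwards, 32 mm wide (y), floor at z 34 mm, sides straight to z 48 mm, then flared to z 66 mm. Stowed, the bar's origin is at cradle x 0, y 0, z 34 mm, axes parallel. Origin: on the table, midway between the uprights; x from the handle pocket to the other upright, z up.
- cradle_pocket (a point): Centre of the floor of the cradle's handle pocket: cradle x -63, y 0, z 34 mm. The pocket takes the 12 mm blade and is 26 mm long, too short for fingers: from the upright's face at cradle x -50 to an end plate with inner face at x -76 mm and top at z 74 mm. Axes as the cradle's.
- dish: Bystander: loose clear round dish, 60 mm across, 16 mm high. Origin: centre of its underside.
- jar: Bystander: loose white jar with a green cap, 60 mm diameter, 75 mm high. Origin: centre of its underside.
- lens: Bystander: loose steel microscope lens standing on end, 44 mm diameter, 55 mm high. Origin: centre of its underside.
Things that resemble listed ones, but are neither listed nor needed, are in the scene too. Leave any purple or yellow look-alike of the sleeve alone.

How it is judged:
On the way, in this order (a step that is already met when the one before it is completed fails the run):
1. The bar is drawn clear of the guide block's mouth, still in line with the bore (within 11 degrees) (x of bar_tip in the frame of sleeve between -0.12 and -0.036 m and angle between the x axis of bar and the x axis of sleeve, either way round below 0.19 rad), for 0.05 s.
2. The bar lies flat on the table top, handle up, let go and at rest (contact force between the fingers and bar below 0.1 N and linear speed of bar below 0.03 m/s and height (world z) of bar below 0.006 m and height (world z) of bar_tip below 0.018 m and angle between bar's own z axis and vertical below 0.2 rad), for 0.2 s.
At the end, for the whole second after the job is handed in: The bar rests in the cradle, let go and still: its origin within 10 mm along and 8 mm across of the cradle's origin, 29 to 38 mm above the cradle's underside, its tip in the other notch likewise (9 mm across, 40 to 49 mm high), handle up in the pocket within 11 degrees of upright (contact force between the fingers and bar below 0.1 N and linear speed of bar below 0.03 m/s and x of bar in the frame of cradle between -0.01 and 0.01 m and y of bar in the frame of cradle between -0.008 and 0.008 m and z of bar in the frame of cradle between 0.029 and 0.038 m and z of bar_tip in the frame of cradle between 0.04 and 0.049 m and y of bar_tip in the frame of cradle between -0.009 and 0.009 m and angle between bar's own z axis and vertical below 0.2 rad); the robot touches nothing.
It fails at once if The bar was forced in the guide block (contact force over 45 N) (contact force between bar and sleeve above 45 N).
It fails at once if The dish was moved by more than 25 mm (distance of dish from where it was at the start of the episode above 0.025 m).
It fails at once if The jar was moved by more than 25 mm (distance of jar from where it was at the start of the episode above 0.025 m).
It fails at once if The lens was moved by more than 25 mm (distance of lens from where it was at the start of the episode above 0.025 m).
It also fails if it takes over 64 s, if anything falls off the work surface, if the arm or the gripper's body presses on something with over 40 N, if the wrist force passes 120 N, or if a joint passes its speed limit or range.

### The arm

A 7-joint arm with a two-finger parallel gripper is mounted at the origin on the work surface. World frame = base frame: x ahead of the robot, y to its left, z up, the work surface at z = 0. Lengths are in m, angles in rad, forces in N, time in s.
With the tool pointing down it reaches from about 0.425 to 0.875 m from the base axis. Payload 4.7 kg.
Tool frame: the origin (TCP) lies where the fingers leave the gripper's body, on its centre line; the fingertips stand 70 mm ahead of it and the grasp point (between the pads) lies 51 mm ahead of it; z points along the fingers, y is the line along which they close (so a half turn about z gives the same grasp; the last joint's range is limited). The gripper opens to 87 mm and grips with 3 to 60 N. Pads are 19 mm wide; open, the fingers measure 117 mm over their backs; the gripper's body (75 mm by 190 mm) begins 51 mm behind the grasp point.
Start: joints at [1.237, 0.321, -0.07, 1.45, 0.023, 1.371, -0.057], TCP at [0.222, -0.611, 0.292] pointing down, gripper open.
Joint ranges: [-2.86, 2.86], [-0.3, 2.09], [-1.38, 1.24], [0.06, 2.45], [-1.56, 4.7], [0.09, 2.05], [-2.69, 2.69]. Speed limits (rad/s): [2.57, 2.57, 3.14, 3.14, 3.14, 3.14, 3.14].

### API

Orientations are given as a rotation vector (axis times angle).
In Python, from bench import get_state, get_image, get_calibration, close_job gives the robot as it stands.
- The arm moves only by the tool send_rows, never from a script. Its argument "rows" is a list of rows, each an object of numbers: "hand": the finger opening in mm, from 0 to 87; "x", "y", "z": the shift along the world's x, y, z in mm; "roll": the turn about the world's z in degrees. A call has 1 to 10 rows; each row shifts and turns the commanded pose from where the row before left it; what a row does not reach is not made up. A row lasts 1/10 s, in which the tool goes at most 50 mm and 8.59 degrees, less where a joint would pass 70% of its speed; a pose out of reach is approached as far as the arm can. A call is refused whole if a number of a shift passes 50 or a number of a turn 8.59, either way. A call with a gripper value outside its range is refused whole. The fingers move at their own pace and stop on an object; "force" is the grip in N (left out, the last holds). Time passes only in rows, so rows that do not move let the fingers close. It gives the time, the measured TCP pose, the force, the opening and the grip force at its end, in the units of the state.
- get_state(): the state, without advancing time (a new reading comes with each control period).
- get_image(name): name is "side" or "top"; returns the picture (480x640x3 uint8, blue, green, red); there is no depth.
- get_calibration(name): a dict with "mtx" (3x3 intrinsics, pixels), "D" ([k1, k2, p1, p2, k3] as OpenCV has them; the pictures are not rectified), "world_from_camera" (4x4, takes a point from camera to world coordinates). Camera axes: x right, y down, z forward; pixel columns grow to the right and rows downward; lengths in m; the calibration is good to about 2 mm. A picture is of the moment at which its call begins. get_calibration takes no time and is no camera call.
- close_job(): hands the job in; it is judged then, once.
The state is a dict: "time": time; "joint_positions": joint angles; "qd": joint speeds; "joint_torque": joint torques, N m; "position": TCP position; "tool_rot": TCP orientation; "ft_force": force on the tool from outside, world axes, zero at the start; "torque": the same for the moment, N m; "grip_width": opening from 0.0 (shut) to 1.0 (fully open); "grip_force": force on a finger pad.
Only numpy, scipy, OpenCV 4.12 (cv2) and the standard library are available. Lean on these libraries where they do the work, as an engineer would, in place of code of your own. Each camera call takes 0.05 s, during which the arm holds its last target. There are 200 camera calls.

## Working session

There is one attempt and no reset: what is moved stays moved. The work goes in short steps, Python scripts to look and compute and a tool call to move; the robot and the scene stay as the last step left them, time stands still between calls to the robot, and variables do not carry over. Pictures are saved under pics/ and viewed, at most 10 in all, crops included, and the job is handed in when it is done.

Besides the shell and the picture viewer there is one more tool, called after "Emit:" by a JSON object that holds its "fn" and its "kwargs". send_rows: Moves the arm, as the interface text tells. Its arguments: {"type":"object","properties":{"rows":{"type":"array","items":{"type":"object","properties":{"hand":{"type":"number"},"x":{"type":"number"},"y":{"type":"number"},"z":{"type":"number"},"roll":{"type":"number"}}}},"force":{"type":"number"}},"required":["rows"]}

```bash
mkdir -p pics; ls
python3 - <<'E'
from bench import *
import cv2
s=get_state();print(s)
for n in("side","top"):
    cv2.imwrite(f"pics/{n}0.png",get_image(n));c=get_calibration(n);print(n,c)
E
```

```text
pics
{'time': 0.0, 'joint_positions': array([ 1.23712323,  0.32185976, -0.07011882,  1.45170736,  0.02260768,
        1.37077652, -0.05692534]), 'qd': array([-9.62273975e-04, -5.56480642e-05, -8.70302723e-06,  3.40667641e-04,
       -4.44209047e-04, -5.37959168e-04, -2.72809237e-05]), 'joint_torque': array([ 2.74385802e-04, -4.91296721e+01, -4.04117480e-01, -3.12534714e+01,
       -6.39734580e-02,  4.39442054e-02,  1.78533965e-04]), 'position': array([ 0.22135421, -0.6106939 ,  0.29112153]), 'tool_rot': array([-3.09231999e+00, -5.43262216e-01,  6.79975260e-04]), 'ft_force': array([ 0.6145016 , -0.98401611, -0.42498457]), 'torque': array([-0.02480326,  0.01494322, -0.01804121]), 'grip_force': 0.0, 'grip_width': 0.9987324466100075}
side {'mtx': array([[588.27843705,   0.        , 320.72010648],
       [  0.        , 588.27843705, 230.69948004],
       [  0.        ,   0.        ,   1.        ]]), 'D': array([-0.05977644,  0.        ,  0.        ,  0.        ,  0.        ]), 'world_from_camera': array([[-0.99480777, -0.06715266,  0.0764724 ,  0.58247428],
       [-0.0990338 ,  0.46562528, -0.87942334,  1.02619178],
       [ 0.02344813, -0.88243052, -0.46985803,  0.60325648],
       [ 0.        ,  0.        ,  0.        ,  1.        ]])}
top {'mtx': array([[459.3328143 ,   0.        , 322.723204  ],
       [  0.        , 459.3328143 , 245.54252346],
       [  0.        ,   0.        ,   1.        ]]), 'D': array([0.00897215, 0.        , 0.        , 0.        , 0.        ]), 'world_from_camera': array([[-0.00590461, -0.98989474,  0.14168109,  0.52341592],
       [-0.99996465,  0.00669306,  0.00508909,  0.05402121],
       [-0.00598595, -0.14164604, -0.98989927,  1.03319697],
       [ 0.        ,  0.        ,  0.        ,  1.        ]])}
```

View pics/side0.png

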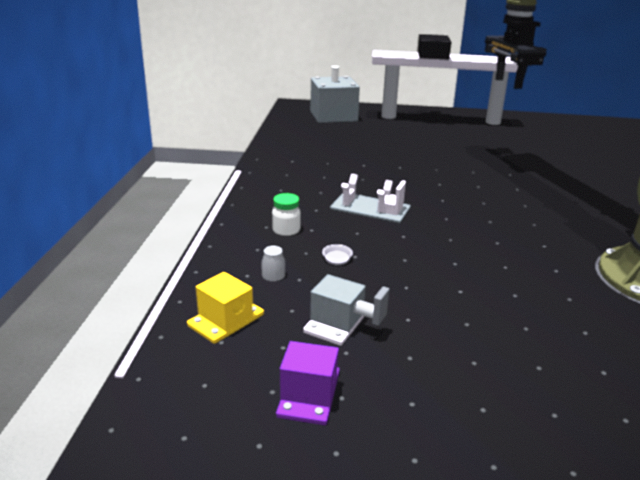

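View pics/top0.png

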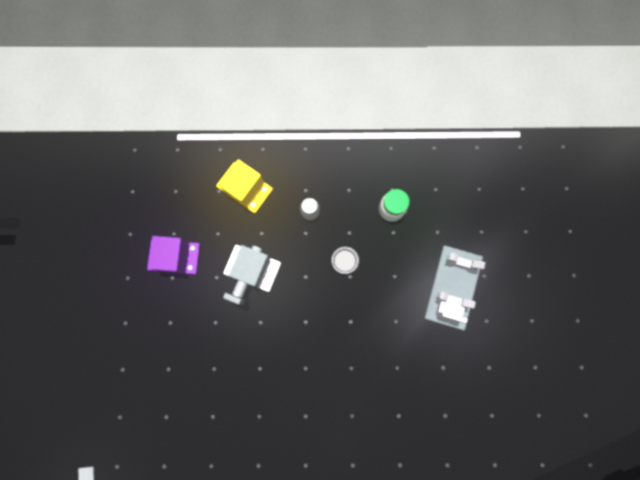

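The side view shows the grey block with the bar at (337,305), its handle blade at (380,305), the cradle at (372,205), the jar (286,214), the lens (273,264) and the dish (338,255). In the top view the block is at (248,268), the handle at (233,298) and the cradle at (455,288).
What could be taken for the guide block: the grey one at top (248,268), purple (165,254), yellow (240,180), and the distant grey box at side (333,98). I choose the grey aluminium block, which has a shaft and blade in it. Next I check it in a close crop.

```bash
cat > h.py <<'E'
import cv2,numpy as np
from bench import *
def ray(n,uv):
    c=get_calibration(n);p=cv2.undistortPoints(np.float64(uv).reshape(-1,1,2),c["mtx"],c["D"])[:,0]
    T=c["world_from_camera"];d=np.c_[p,np.ones(len(p))]@T[:3,:3].T
    return T[:3,3],d
def onz(n,uv,z):
    o,d=ray(n,uv);return o+d*((z-o[2])/d[:,2])[:,None]
def px(n,P):
    c=get_calibration(n);M=np.linalg.inv(c["world_from_camera"])
    return cv2.projectPoints(np.float64(P).reshape(-1,3),cv2.Rodrigues(M[:3,:3])[0],M[:3,3],c["mtx"],c["D"])[0][:,0]
def crop(im,x,y,w,h,k):
    return cv2.resize(im[y:y+h,x:x+w],None,fx=k,fy=k,interpolation=cv2.INTER_CUBIC)
E
python3 - <<'E'
from h import *
t=cv2.imread("pics/top0.png");s=cv2.imread("pics/side0.png")
a=np.hstack([crop(t,210,235,80,75,5),crop(t,415,235,80,75,5)])
cv2.imwrite("pics/c1.png",a)
E
```

```text
(no output)
```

View pics/c1.png

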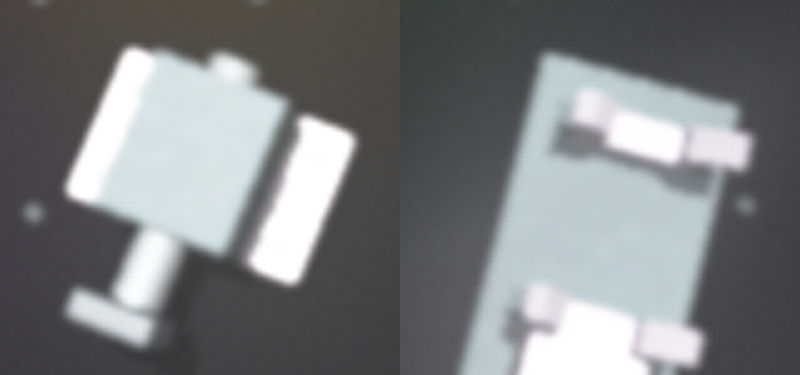

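The crop shows the grey block with a shaft and handle blade coming out at its lower left (towards the robot). The blade's top is about (232,298) in the full picture. The cradle's pocket end is at its lower end, near (453,307).

Run:
```python
from h import *
t=cv2.imread("pics/top0.png");
f=lambda p,o:np.array(p)/5+o-0.4
P=onz("top",f([(155,52),(288,100),(225,253),(100,205)],(210,235)),.067)
print("block top",P.round(3).tolist(),P.mean(0),[np.linalg.norm(P[i]-P[i-1]) for i in range(4)])
for a,b in((2,1),(3,0),):print(np.degrees(np.arctan2(*(P[b]-P[a])[1::-1])))
for a,b in((1,0),(2,3)):print(np.degrees(np.arctan2(*(P[b]-P[a])[1::-1]))-90)
H=onz("top",f([(75,288),(158,322),(150,347),(65,312)],(210,235)),.085)
print("blade",H.round(3).tolist(),H.mean(0));d=H[0]-H[1];print(np.degrees(np.arctan2(d[1],d[0]))-90,np.linalg.norm(d))
hsv=cv2.cvtColor(t,cv2.COLOR_BGR2HSV)
print(hsv[285,445],hsv[268,248],t[285,445])
m=cv2.inRange(hsv,(80,15,70),(115,255,215));m[:,:410]=0;m[:,500:]=0;m[:235]=0;m[345:]=0
c=max(cv2.findContours(m,0,2)[0],key=cv2.contourArea)
W=onz("top",c.reshape(-1,2).astype(float),.008)[:,:2]
r=cv2.minAreaRect((W*1000).astype(np.float32));print("cradle",r,cv2.boxPoints(r).round(1).tolist())
```

```text
block top [[0.664, 0.234, 0.067], [0.643, 0.177, 0.067], [0.579, 0.203, 0.067], [0.599, 0.256, 0.067]] [0.62118554 0.217154   0.067     ] [np.float64(0.06858837045797116), np.float64(0.06057044378761549), np.float64(0.06951174175018617), np.float64(0.056840584167984806)]
-21.735095660129275
-18.632832624908033
-20.23532979642637
-21.16917377952116
blade [[0.564, 0.261, 0.085], [0.549, 0.227, 0.085], [0.539, 0.23, 0.085], [0.554, 0.265, 0.085]] [0.55149203 0.24583427 0.085     ]
-22.294471807408726 0.037217131055567745
[ 99  20 208] [ 95  13 228] [208 203 192]
cradle ((576.8065185546875, -231.67062377929688), (98.83232116699219, 178.56546020507812), 73.64202880859375) [[477.20001220703125, -253.89999389648438], [648.5999755859375, -304.20001220703125], [676.4000244140625, -209.39999389648438], [505.1000061035156, -159.10000610351562]]
```

Emit:
{"fn": "send_rows", "kwargs": {"rows": [{"x": 33,"y": 40,"z": 0,"roll": 5,"hand": 36},{"x": 33,"y": 40,"z": 0,"roll": 5,"hand": 36},{"x": 33,"y": 40,"z": 0,"roll": 5,"hand": 36},{"x": 33,"y": 40,"z": 0,"roll": 5,"hand": 36},{"x": 33,"y": 40,"z": 0,"roll": 5,"hand": 36},{"x": 33,"y": 40,"z": 0,"roll": 5,"hand": 36},{"x": 33,"y": 40,"z": 0,"roll": 5,"hand": 36},{"x": 33,"y": 40,"z": 0,"roll": 5,"hand": 36},{"x": 33,"y": 40,"z": 0,"roll": 5,"hand": 36},{"x": 33,"y": 40,"z": 0,"roll": 5,"hand": 36}], "force": 20}}

```text
time: 1.1
position: [0.5404, -0.2237, 0.2921]
tool_rot: [2.572, 1.804, -0.001]
ft_force: [0.3, -0.6, -0.1]
grip_width: 0.414
grip_force: 0.0
```

Emit:
{"fn": "send_rows", "kwargs": {"rows": [{"y": 45},{"y": 45},{"y": 45},{"y": 45},{"y": 45},{"y": 45},{"y": 45},{"y": 45},{"y": 45},{"y": 45}]}}

```text
schema error: expected keys hand, x, y, z, roll
```

Emit:
{"fn": "send_rows", "kwargs": {"rows": [{"x": 0,"y": 45,"z": 0,"roll": 0,"hand": 36},{"x": 0,"y": 45,"z": 0,"roll": 0,"hand": 36},{"x": 0,"y": 45,"z": 0,"roll": 0,"hand": 36},{"x": 0,"y": 45,"z": 0,"roll": 0,"hand": 36},{"x": 0,"y": 45,"z": 0,"roll": 0,"hand": 36},{"x": 0,"y": 45,"z": 0,"roll": 0,"hand": 36},{"x": 0,"y": 45,"z": -20,"roll": 0,"hand": 36},{"x": 0,"y": 45,"z": -20,"roll": 0,"hand": 36},{"x": 0,"y": 45,"z": -20,"roll": 0,"hand": 36},{"x": 0,"y": 45,"z": -20,"roll": 0,"hand": 36}]}}

```text
time: 2.1
position: [0.5394, 0.226, 0.2113]
tool_rot: [2.575, 1.799, -0.0]
ft_force: [0.6, 0.0, -0.3]
grip_width: 0.418
grip_force: 0.0
```

Run:
```python
from h import *
s=get_state();print(s["position"],s["tool_rot"])
a=get_image("side");b=get_image("top");cv2.imwrite("pics/side1.png",a);cv2.imwrite("pics/top1.png",b)
cv2.imwrite("pics/c2.png",np.hstack([crop(a,290,225,130,130,3),crop(b,190,220,130,130,3)]))
```

```text
[0.53938977 0.22595505 0.21132768] [ 2.57463650e+00  1.79934628e+00 -2.79903765e-04]
```

View pics/c2.png

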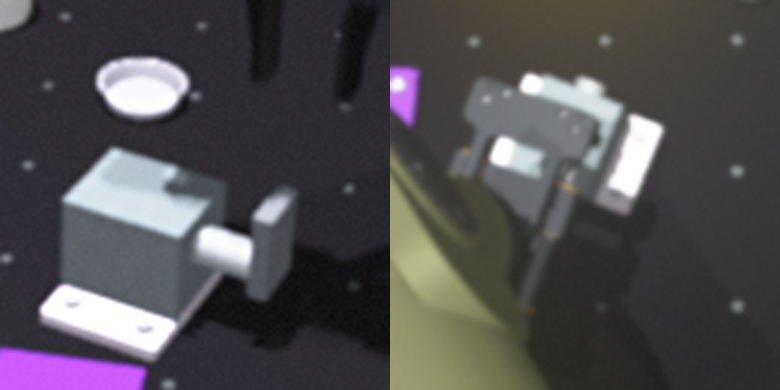

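The crop shows the open fingers above the blade. In the side picture the blade's top centre is about (381,293), and there is about 37 mm of free shaft.

Run:
```python
from h import *
q=onz("side",np.array([(254,222),(276,226),(297,191),(273,188)])/3+(290,225),.085)
print(q.round(3).tolist(),q.mean(0))
# mouth check: block top corner at mouth, side view
q=onz("side",np.array([(115,148),(225,182),(180,238),(63,200)])/3+(290,225),.067);print(q.round(3).tolist(),q.mean(0))
```

```text
[[0.562, 0.268, 0.085], [0.551, 0.27, 0.085], [0.54, 0.236, 0.085], [0.552, 0.235, 0.085]] [0.55111049 0.25221038 0.085     ]
[[0.641, 0.178, 0.067], [0.578, 0.205, 0.067], [0.6, 0.262, 0.067], [0.665, 0.234, 0.067]] [0.6207967  0.21969736 0.067     ]
```

Emit:
{"fn": "send_rows", "kwargs": {"rows": [{"x": 6,"y": 12,"z": 0,"roll": -2,"hand": 36},{"x": 6,"y": 11,"z": -20,"roll": 0,"hand": 36},{"x": 0,"y": 0,"z": -20,"roll": 0,"hand": 36},{"x": 0,"y": 0,"z": 0,"roll": 0,"hand": 36},{"x": 0,"y": 0,"z": 0,"roll": 0,"hand": 36}]}}

```text
time: 2.7
position: [0.5516, 0.247, 0.1722]
tool_rot: [-2.606, -1.755, 0.002]
ft_force: [0.7, 0.8, -0.2]
grip_width: 0.412
grip_force: 0.0
```

Emit:
{"fn": "send_rows", "kwargs": {"rows": [{"x": 0,"y": 1,"z": -14,"roll": 0,"hand": 36},{"x": 0,"y": 1,"z": -14,"roll": 0,"hand": 36},{"x": 0,"y": 0,"z": -14,"roll": 0,"hand": 36},{"x": 0,"y": 0,"z": 0,"roll": 0,"hand": 36},{"x": 0,"y": 0,"z": 0,"roll": 0,"hand": 36}]}}

```text
time: 3.2
position: [0.5514, 0.2495, 0.1297]
tool_rot: [-2.605, -1.755, 0.002]
ft_force: [-0.7, -0.2, 0.4]
grip_width: 0.414
grip_force: 0.0
```

Run:
```python
from h import *
s=get_state();print(s["position"],s["ft_force"])
a=get_image("side");cv2.imwrite("pics/c3.png",crop(a,300,230,130,110,4))
```

```text
[0.55141451 0.24945416 0.12966473] [-0.68968392 -0.19087774  0.39182651]
```

View pics/c3.png

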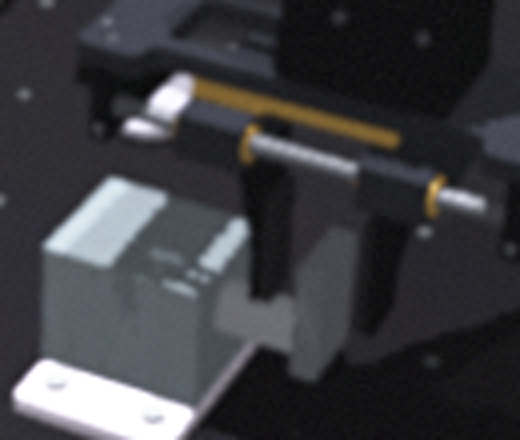

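The fingers straddle the blade, at crop (270,250) and (380,280), and the tip of the inner one is just above the shaft. I close gently.

Emit:
{"fn": "send_rows", "kwargs": {"rows": [{"x": 0,"y": 0,"z": 0,"roll": 0,"hand": 20},{"x": 0,"y": 0,"z": 0,"roll": 0,"hand": 12},{"x": 0,"y": 0,"z": 0,"roll": 0,"hand": 5},{"x": 0,"y": 0,"z": 0,"roll": 0,"hand": 5},{"x": 0,"y": 0,"z": 0,"roll": 0,"hand": 5},{"x": 0,"y": 0,"z": 0,"roll": 0,"hand": 5}], "force": 20}}

```text
time: 3.85
position: [0.5517, 0.2498, 0.1305]
tool_rot: [2.605, 1.755, 0.0]
ft_force: [-1.5, -0.2, 1.7]
grip_width: 0.137
grip_force: 20.0
```

Emit:
{"fn": "send_rows", "kwargs": {"rows": [{"x": -1.9,"y": 0.75,"z": 0,"roll": 0,"hand": 5},{"x": -3.7,"y": 1.5,"z": 0,"roll": 0,"hand": 5},{"x": -3.7,"y": 1.5,"z": 0,"roll": 0,"hand": 5},{"x": -3.7,"y": 1.5,"z": 0,"roll": 0,"hand": 5},{"x": -3.7,"y": 1.5,"z": 0,"roll": 0,"hand": 5}]}}

```text
time: 4.35
position: [0.5348, 0.2564, 0.1304]
tool_rot: [2.605, 1.755, 0.0]
ft_force: [3.4, -0.8, 0.2]
grip_width: 0.139
grip_force: 20.0
```

Emit:
{"fn": "send_rows", "kwargs": {"rows": [{"x": -3.7,"y": 1.5,"z": 0,"roll": 0,"hand": 5},{"x": -3.7,"y": 1.5,"z": 0,"roll": 0,"hand": 5},{"x": -3.7,"y": 1.5,"z": 0,"roll": 0,"hand": 5},{"x": -3.7,"y": 1.5,"z": 0,"roll": 0,"hand": 5},{"x": -3.7,"y": 1.5,"z": 0,"roll": 0,"hand": 5},{"x": -3.7,"y": 1.5,"z": 0,"roll": 0,"hand": 5},{"x": -3.7,"y": 1.5,"z": 0,"roll": 0,"hand": 5}], "force": 40}}

```text
time: 5.05
position: [0.5087, 0.2669, 0.1302]
tool_rot: [2.606, 1.755, -0.0]
ft_force: [2.4, -0.7, -0.6]
grip_width: 0.132
grip_force: 40.0
```

Emit:
{"fn": "send_rows", "kwargs": {"rows": [{"x": -3.7,"y": 1.5,"z": 0,"roll": 0,"hand": 5},{"x": -3.7,"y": 1.5,"z": 0,"roll": 0,"hand": 5},{"x": -3.7,"y": 1.5,"z": 0,"roll": 0,"hand": 5},{"x": -3.7,"y": 1.5,"z": 0,"roll": 0,"hand": 5},{"x": -3.7,"y": 1.5,"z": 0,"roll": 0,"hand": 5},{"x": -3.7,"y": 1.5,"z": 0,"roll": 0,"hand": 5}]}}

```text
time: 5.65
position: [0.4864, 0.276, 0.1302]
tool_rot: [-2.606, -1.755, 0.001]
ft_force: [1.6, -1.1, -1.8]
grip_width: 0.136
grip_force: 40.0
```

Emit:
{"fn": "send_rows", "kwargs": {"rows": [{"x": -3.7,"y": 1.5,"z": 0,"roll": 0,"hand": 5},{"x": -3.7,"y": 1.5,"z": 0,"roll": 0,"hand": 5},{"x": -3.7,"y": 1.5,"z": 0,"roll": 0,"hand": 5},{"x": -3.7,"y": 1.5,"z": 0,"roll": 0,"hand": 5},{"x": -3.7,"y": 1.5,"z": 0,"roll": 0,"hand": 5},{"x": -3.7,"y": 1.5,"z": 0,"roll": 0,"hand": 5},{"x": -3.7,"y": 1.5,"z": 0,"roll": 0,"hand": 5},{"x": -3.7,"y": 1.5,"z": 0,"roll": 0,"hand": 5},{"x": 0,"y": 0,"z": 0,"roll": 0,"hand": 5}]}}

```text
time: 6.55
position: [0.4565, 0.2882, 0.1303]
tool_rot: [-2.605, -1.756, 0.001]
ft_force: [-0.3, 0.4, -3.5]
grip_width: 0.133
grip_force: 40.0
```

Run:
```python
from h import *
s=get_state();print(s["position"],s["ft_force"])
a=get_image("side");cv2.imwrite("pics/side4.png",a);cv2.imwrite("pics/c4.png",crop(a,300,240,150,110,4))
```

```text
[0.45654896 0.28821922 0.13025754] [-0.29385173  0.42828728 -3.46464254]
```

View pics/c4.png

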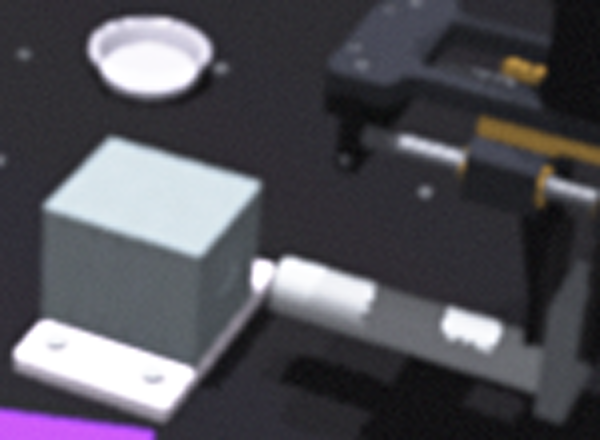

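The bar is drawn out level and in line, with its tip at crop (285,285) clear of the mouth and flange. The wrist carries 3.5 N. I lower it about 33 mm.

Emit:
{"fn": "send_rows", "kwargs": {"rows": [{"x": 0,"y": 0,"z": -6,"roll": 0,"hand": 5},{"x": 0,"y": 0,"z": -8,"roll": 0,"hand": 5},{"x": 0,"y": 0,"z": -8,"roll": 0,"hand": 5},{"x": 0,"y": 0,"z": -6,"roll": 0,"hand": 5},{"x": 0,"y": 0,"z": -2,"roll": 0,"hand": 5},{"x": 0,"y": 0,"z": 0,"roll": 0,"hand": 5}]}}

```text
time: 7.2
position: [0.457, 0.2877, 0.0997]
tool_rot: [-2.605, -1.755, 0.002]
ft_force: [-0.2, -0.1, -4.1]
grip_width: 0.136
grip_force: 40.0
```

Emit:
{"fn": "send_rows", "kwargs": {"rows": [{"x": 0,"y": 0,"z": -1,"roll": 0,"hand": 5},{"x": 0,"y": 0,"z": -1,"roll": 0,"hand": 5},{"x": 0,"y": 0,"z": 0,"roll": 0,"hand": 5}]}}

```text
time: 7.5
position: [0.4574, 0.2878, 0.0984]
tool_rot: [2.605, 1.755, 0.0]
ft_force: [0.0, 0.2, -3.9]
grip_width: 0.134
grip_force: 40.0
```

Emit:
{"fn": "send_rows", "kwargs": {"rows": [{"x": 0,"y": 0,"z": -1,"roll": 0,"hand": 5},{"x": 0,"y": 0,"z": -0.5,"roll": 0,"hand": 5},{"x": 0,"y": 0,"z": 0,"roll": 0,"hand": 5}]}}

```text
time: 7.8
position: [0.4575, 0.288, 0.0977]
tool_rot: [2.605, 1.755, 0.001]
ft_force: [-3.1, -1.4, 5.6]
grip_width: 0.139
grip_force: 40.0
```

Contact with the table is felt. I release and rise.

Emit:
{"fn": "send_rows", "kwargs": {"rows": [{"x": 0,"y": 0,"z": 0.5,"roll": 0,"hand": 16},{"x": 0,"y": 0,"z": 0,"roll": 0,"hand": 24},{"x": 0,"y": 0,"z": 0,"roll": 0,"hand": 36},{"x": 0,"y": 0,"z": 0,"roll": 0,"hand": 36},{"x": 0,"y": 0,"z": 0,"roll": 0,"hand": 36},{"x": 0,"y": 0,"z": 0,"roll": 0,"hand": 36},{"x": 0,"y": 0,"z": 20,"roll": 0,"hand": 36},{"x": 0,"y": 0,"z": 30,"roll": 0,"hand": 36},{"x": 0,"y": 0,"z": 40,"roll": 0,"hand": 36},{"x": 0,"y": 0,"z": 30,"roll": 0,"hand": 36}]}}

```text
time: 8.8
position: [0.4575, 0.2883, 0.2193]
tool_rot: [2.605, 1.756, 0.002]
ft_force: [0.8, -0.4, 0.1]
grip_width: 0.414
grip_force: 0.0
```

Emit:
{"fn": "send_rows", "kwargs": {"rows": [{"x": 5,"y": -2,"z": 0,"roll": 8.5,"hand": 60},{"x": 5,"y": -2,"z": 0,"roll": 8.5,"hand": 60},{"x": 5,"y": -2,"z": 0,"roll": 8.5,"hand": 60},{"x": 5,"y": -2,"z": 0,"roll": 8.5,"hand": 60},{"x": 5,"y": -2,"z": 0,"roll": 8.5,"hand": 60},{"x": 5,"y": -2,"z": 0,"roll": 8.5,"hand": 60},{"x": 5,"y": -2,"z": 0,"roll": 8.5,"hand": 60},{"x": 5,"y": -2,"z": 0,"roll": 8.5,"hand": 60},{"x": 4,"y": -2,"z": 0,"roll": 8.5,"hand": 60},{"x": 4,"y": -2,"z": 0,"roll": 8.5,"hand": 60}]}}

```text
time: 9.8
position: [0.5055, 0.2677, 0.2172]
tool_rot: [0.726, 3.056, 0.0]
ft_force: [-0.3, -0.2, -0.1]
grip_width: 0.691
grip_force: 0.0
```

Emit:
{"fn": "send_rows", "kwargs": {"rows": [{"x": 0,"y": 0,"z": 0,"roll": 5,"hand": 60},{"x": 0,"y": 0,"z": 0,"roll": 0,"hand": 60},{"x": 0,"y": 0,"z": 0,"roll": 0,"hand": 60}]}}

```text
time: 10.1
position: [0.5052, 0.2679, 0.2172]
tool_rot: [-0.605, -3.083, -0.0]
ft_force: [0.4, -1.0, -0.3]
grip_width: 0.689
grip_force: 0.0
```

Run:
```python
from h import *
s=get_state();print(s["position"],s["tool_rot"])
a=get_image("side");cv2.imwrite("pics/side5.png",a)
b=cv2.imread("pics/top0.png")
cv2.imwrite("pics/c5.png",np.hstack([crop(a,340,240,110,120,4),crop(b,415,235,80,120,4)]))
u=np.array([.927,-.375,0]);B=np.array([.4575,.288,0])
print((px("side",[B+[0,0,.052],B+6*.001*u+108e-3*0*u+[0,0,.022],B+.120*u+[0,0,.011]])-(340,240))*4)
```

```text
[0.50524006 0.26786321 0.21719885] [-6.04695743e-01 -3.08266889e+00 -3.01415349e-04]
[[403.97969109 356.83707198]
 [379.77937454 413.75114562]
 [110.89754026 349.03637773]]
```

View pics/c5.png

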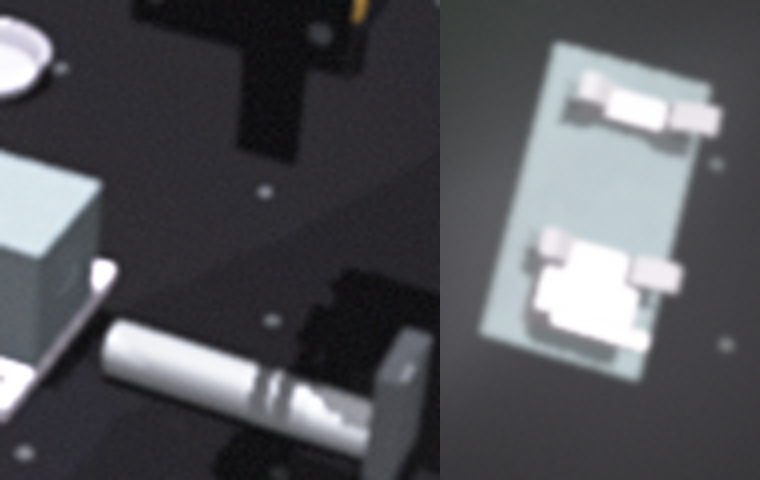

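The bar lies flat at the predicted pixels (tip at crop (112,350), blade top at (404,355)). The cradle base corners in the right half are (556,42), (711,85), (640,381) and (482,333). Next I descend on the shaft and work out the cradle pose.

Emit:
{"fn": "send_rows", "kwargs": {"rows": [{"x": 0,"y": 0,"z": -30,"roll": 0,"hand": 60},{"x": 0,"y": 0,"z": -40,"roll": 0,"hand": 60},{"x": 0,"y": 0,"z": -40,"roll": 0,"hand": 60},{"x": 0,"y": 0,"z": -24,"roll": 0,"hand": 60},{"x": 0,"y": 0,"z": -10,"roll": 0,"hand": 60},{"x": 0,"y": 0,"z": 0,"roll": 0,"hand": 60},{"x": 0,"y": 0,"z": 0,"roll": 0,"hand": 60}]}}

```text
time: 10.85
position: [0.506, 0.2686, 0.0746]
tool_rot: [0.601, 3.082, 0.002]
ft_force: [0.5, 0.1, -0.1]
grip_width: 0.688
grip_force: 0.0
```

Run:
```python
from h import *
s=get_state();print(s["position"],s["tool_rot"],s["ft_force"])
A=lambda P:np.degrees(np.arctan2(P[1],P[0]))
P=onz("top",(np.array([(556,42),(711,85),(640,381),(482,333)])-(440,0))/4+(415,235)-.4,.008)
print(P.round(4).tolist(),P.mean(0),[np.linalg.norm(P[i]-P[i-1]) for i in range(4)],A(P[0]-P[3]),A(P[1]-P[2]),A(P[0]-P[1])-90,A(P[3]-P[2])-90)
# side view: whole base plate
t=cv2.imread("pics/side0.png");cv2.imwrite("pics/c6.png",crop(t,320,165,100,60,7))
```

```text
[0.50600137 0.26855433 0.07458709] [6.01427101e-01 3.08185549e+00 2.10130039e-03] [ 0.52267249  0.05663364 -0.13269172]
[[0.6693, -0.2127, 0.008], [0.6444, -0.2982, 0.008], [0.4815, -0.2504, 0.008], [0.5079, -0.1651, 0.008]] [ 0.57577278 -0.23158304  0.008     ] [np.float64(0.16831521918691725), np.float64(0.08905689542909923), np.float64(0.16978051003267894), np.float64(0.08932236546923329)] -16.438785887412088 -16.3515790788661 -16.244319214815903 -17.184702437297275
```

View pics/c6.png

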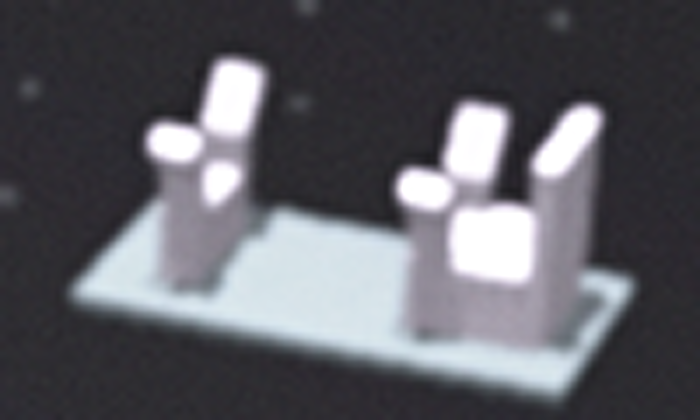

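The side crop shows both notched uprights, with the pocket on the right (the robot side). The top-view corners give the base as 169 x 89 mm (it should be 170 x 90), with its centre at (0.576, -0.232) and yaw -16.4 deg. Now I grip the shaft.

Emit:
{"fn": "send_rows", "kwargs": {"rows": [{"x": 0,"y": 0,"z": -1.5,"roll": 0,"hand": 45},{"x": 0,"y": 0,"z": 0,"roll": 0,"hand": 30},{"x": 0,"y": 0,"z": 0,"roll": 0,"hand": 20},{"x": 0,"y": 0,"z": 0,"roll": 0,"hand": 15},{"x": 0,"y": 0,"z": 0,"roll": 0,"hand": 15},{"x": 0,"y": 0,"z": 0,"roll": 0,"hand": 15},{"x": 0,"y": 0,"z": 0,"roll": 0,"hand": 15}], "force": 35}}

```text
time: 11.55
position: [0.5052, 0.2673, 0.0718]
tool_rot: [-0.601, -3.083, 0.002]
ft_force: [-1.9, -2.4, 2.8]
grip_width: 0.242
grip_force: 35.0
```

Run:
```python
from h import *
s=get_state();print(s["position"],s["tool_rot"],s["grip_force"])
P=onz("side",np.array([(72,290),(562,385),(637,280)])/7+(320,165),.008)
C=np.array([.5758,-.2316,0]);R=cv2.Rodrigues(np.radians([0,0,-16.4]))[0]
print((P-C)@R)
a=get_image("side");cv2.imwrite("pics/side6.png",a)
```

```text
[0.50521801 0.26729494 0.07182757] [-6.01478410e-01 -3.08329832e+00  1.96669076e-03] 35.00114321708679
[[ 0.0838046   0.04591598  0.008     ]
 [-0.08480158  0.04506427  0.008     ]
 [-0.08725283 -0.04220915  0.008     ]]
```

Emit:
{"fn": "send_rows", "kwargs": {"rows": [{"x": 0,"y": 0,"z": 5,"roll": 0,"hand": 15},{"x": 0,"y": 0,"z": 10,"roll": 0,"hand": 15},{"x": 0,"y": 0,"z": 20,"roll": 0,"hand": 15},{"x": 0,"y": 0,"z": 25,"roll": 0,"hand": 15},{"x": 0,"y": 0,"z": 25,"roll": 0,"hand": 15},{"x": 0,"y": 0,"z": 20,"roll": 0,"hand": 15},{"x": 0,"y": 0,"z": 10,"roll": 0,"hand": 15},{"x": 0,"y": 0,"z": 5,"roll": 0,"hand": 15},{"x": 0,"y": 0,"z": 0,"roll": 0,"hand": 15}]}}

```text
time: 12.5
position: [0.5053, 0.2678, 0.1919]
tool_rot: [0.601, 3.083, 0.0]
ft_force: [0.1, 0.2, -3.3]
grip_width: 0.247
grip_force: 35.0
```

Emit:
{"fn": "send_rows", "kwargs": {"rows": [{"x": 2,"y": -16,"z": 0,"roll": 0.6,"hand": 15},{"x": 4,"y": -32,"z": 0,"roll": 0.6,"hand": 15},{"x": 5,"y": -42,"z": 0,"roll": 0.6,"hand": 15},{"x": 5,"y": -42,"z": 0,"roll": 0.6,"hand": 15},{"x": 5,"y": -42,"z": 0,"roll": 0.6,"hand": 15},{"x": 5,"y": -42,"z": 0,"roll": 0.6,"hand": 15},{"x": 5,"y": -42,"z": 0,"roll": 0.6,"hand": 15},{"x": 5,"y": -42,"z": 0,"roll": 0.6,"hand": 15},{"x": 5,"y": -42,"z": 0,"roll": 0.6,"hand": 15},{"x": 5,"y": -42,"z": 0,"roll": 0.3,"hand": 15}]}}

```text
time: 13.5
position: [0.5505, -0.1179, 0.1905]
tool_rot: [-0.447, -3.108, -0.001]
ft_force: [0.6, -0.4, -3.5]
grip_width: 0.242
grip_force: 35.0
```

Emit:
{"fn": "send_rows", "kwargs": {"rows": [{"x": 5,"y": -42,"z": 0,"roll": 0,"hand": 15},{"x": 5,"y": -40,"z": 0,"roll": 0,"hand": 15},{"x": 3,"y": -20,"z": 0,"roll": 0,"hand": 15},{"x": 1,"y": -8,"z": 0,"roll": 0,"hand": 15},{"x": 0,"y": 0,"z": 0,"roll": 0,"hand": 15},{"x": 0,"y": 0,"z": 0,"roll": 0,"hand": 15}]}}

```text
time: 14.1
position: [0.5654, -0.2234, 0.1915]
tool_rot: [-0.443, -3.11, -0.003]
ft_force: [-0.5, 0.6, -4.0]
grip_width: 0.245
grip_force: 35.0
```

Emit:
{"fn": "send_rows", "kwargs": {"rows": [{"x": 0,"y": -5,"z": 0,"roll": 0,"hand": 15},{"x": 0,"y": 0,"z": -15,"roll": 0,"hand": 15},{"x": 0,"y": 0,"z": -20,"roll": 0,"hand": 15},{"x": 0,"y": 0,"z": -10,"roll": 0,"hand": 15},{"x": 0,"y": 0,"z": 0,"roll": 0,"hand": 15},{"x": 0,"y": 0,"z": 0,"roll": 0,"hand": 15}]}}

```text
time: 14.7
position: [0.5654, -0.2308, 0.1468]
tool_rot: [-0.447, -3.11, -0.001]
ft_force: [-0.7, 0.2, -3.9]
grip_width: 0.243
grip_force: 35.0
```

Run:
```python
from h import *
s=get_state();print(s["position"],s["tool_rot"])
a=get_image("side");b=get_image("top");cv2.imwrite("pics/side7.png",a);cv2.imwrite("pics/top7.png",b)
C=np.array([.5758,-.2316,0]);R=cv2.Rodrigues(np.radians([0,0,-16.4]))[0]
z=s["position"][2]-.0718
Q=[C+R@np.array(p) for p in[(-.063,0,z+.052),(.057,0,z+.011),(-.063,.018,z+.052)]]
print(((px("side",Q)-(310,150))*6).round())
cv2.imwrite("pics/c7.png",crop(a,310,150,115,75,6))
```

```text
[ 0.56540019 -0.23080672  0.14677675] [-4.46581083e-01 -3.10959648e+00 -5.93506692e-04]
[[544.  74.]
 [235. 123.]
 [532.  90.]]
```

View pics/c7.png

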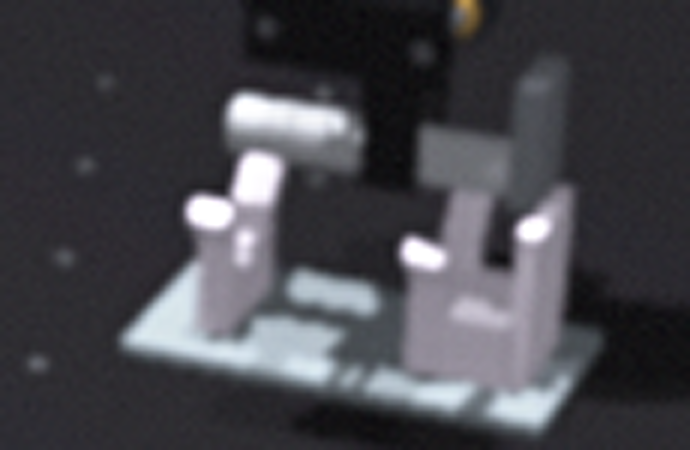

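Blade top seen at (540,77) and tip at (233,120), within about 1 px of the predicted stow line. I correct y by +2 and lower.

Emit:
{"fn": "send_rows", "kwargs": {"rows": [{"x": 0,"y": 2,"z": 0,"roll": 0,"hand": 15},{"x": 0,"y": 0,"z": -5,"roll": 0,"hand": 15},{"x": 0,"y": 0,"z": -5,"roll": 0,"hand": 15},{"x": 0,"y": 0,"z": -5,"roll": 0,"hand": 15},{"x": 0,"y": 0,"z": -5,"roll": 0,"hand": 15},{"x": 0,"y": 0,"z": 0,"roll": 0,"hand": 15}]}}

```text
time: 15.4
position: [0.5663, -0.2292, 0.127]
tool_rot: [0.447, 3.107, 0.0]
ft_force: [5.3, -0.4, 0.7]
grip_width: 0.242
grip_force: 35.0
```

A light contact pushes the bar towards +x. I look before going on.

Run:
```python
from h import *
s=get_state();print(s["position"],s["tool_rot"],s["ft_force"],s["torque"])
a=get_image("side");b=get_image("top");cv2.imwrite("pics/side8.png",a)
cv2.imwrite("pics/c8.png",np.hstack([crop(a,315,155,105,75,5),crop(b,420,240,50,75,5)]))
```

```text
[ 0.56628113 -0.22920815  0.12698641] [4.46714557e-01 3.10741030e+00 2.46510150e-04] [ 5.31948701 -0.35335915  0.68480407] [ 0.03267353 -0.87316733  0.01568486]
```

View pics/c8.png

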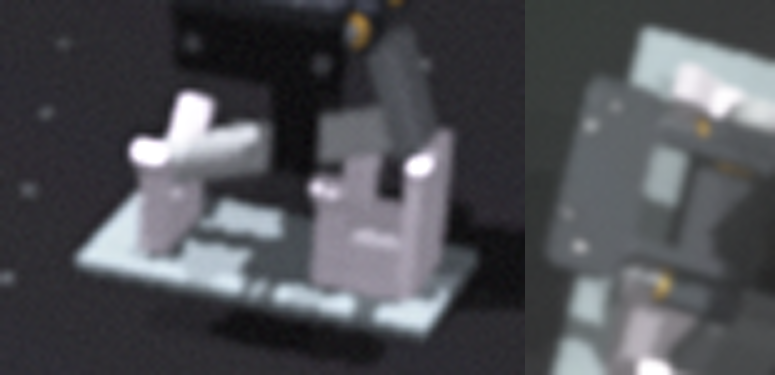

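The bar has pitched tip-down in the hand: the blade's lower edge sits on top of the pocket's end plate, at crop (415,155). I check the plate's position from the first pictures before lifting.

Run:
```python
from h import *
C=np.array([.5758,-.2316,0]);R=cv2.Rodrigues(np.radians([0,0,-16.4]))[0]
f=lambda n,p,k,o,z:((onz(n,np.array(p,float)/k+o-.4,z)-C)@R*1000).round(1)[:,:2].tolist()
print("posts",f("side",[(235,95),(175,142),(477,140),(425,188)],7,(320,165),.066))
print("plate",f("side",[(568,140),(533,172),(553,178),(603,110),(580,105)],7,(320,165),.074))
# top crop c5 right half
print("posts top",f("top",[(593,85),(695,118),(551,242),(656,274)],4,(415-110,235),.066),"plate",f("top",[(600,333),(550,318),(648,342)],4,(415-110,235),.074))
# blade in c7
z=.1468-.0718
print("blade",f("side",[(515,92),(543,100),(568,65),(542,57)],6,(310,150),z+.052))
```

```text
posts [[48.3, -6.0], [53.1, 39.6], [-36.4, -4.5], [-32.1, 39.8]]
plate [[-67.9, 0.8], [-64.5, 30.5], [-71.6, 32.3], [-71.9, -28.3], [-63.9, -29.1]]
posts top [[55.3, 32.4], [53.0, -23.3], [-31.1, 33.8], [-32.1, -22.6]] plate [[-70.2, 0.3], [-69.9, 26.8], [-67.8, -24.4]]
blade [[-56.6, 20.9], [-68.1, 24.1], [-67.3, -14.4], [-56.2, -18.2]]
```

Run:
```python
from h import *
C=np.array([.5758,-.2316,0]);R=cv2.Rodrigues(np.radians([0,0,-16.4]))[0]
W=lambda n,c,z:(onz(n,c,z)-C)@R*1000
t=cv2.imread("pics/top0.png");s=cv2.imread("pics/side0.png")
for n,im,roi in(("top",t,(415,240,80,95)),("side",s,(320,165,100,60))):
    x,y,w,h=roi;m=cv2.inRange(im[y:y+h,x:x+w],(245,245,245),(255,255,255))
    for c in cv2.findContours(m,0,1)[0]:
        if cv2.contourArea(c)<8:continue
        p=c.reshape(-1,2)+np.array([x,y],float);r=cv2.minAreaRect(p.astype(np.float32))
        print(n,p.mean(0).round(),cv2.contourArea(c),"ctr@z34",W(n,np.array([r[0]]),.034)[0,:2].round(1),"@66",W(n,np.array([r[0]]),.066)[0,:2].round(1),"@74",W(n,np.array([r[0]]),.074)[0,:2].round(1), "ext34",W(n,p,.034)[:,:2].min(0).round(),W(n,p,.034)[:,:2].max(0).round())
```

```text
top [453. 309.] 375.5 ctr@z34 [-46.4  -4.6] @66 [-49.1   3.8] @74 [-49.8   5.9] ext34 [-69. -33.] [-24.  26.]
top [464. 262.] 60.0 ctr@z34 [55.3 -1. ] @66 [49.3  7.3] @74 [47.8  9.4] ext34 [ 49. -15.] [62. 13.]
side [390. 199.] 80.5 ctr@z34 [-46.9   4.2] @66 [-63.8  71.9] @74 [-68.1  88.8] ext34 [-62. -24.] [-31.  27.]
side [380. 192.] 16.5 ctr@z34 [-12.6 -29.2] @66 [-31.5  40.4] @74 [-36.2  57.8] ext34 [-22. -40.] [ -5. -19.]
side [344. 185.] 14.0 ctr@z34 [ 77.  -29.3] @66 [53.1 40.3] @74 [47.1 57.7] ext34 [ 70. -40.] [ 85. -19.]
side [400. 185.] 25.0 ctr@z34 [-46.8 -87.8] @66 [-63.8 -14.9] @74 [-68.    3.3] ext34 [ -51. -116.] [-42. -61.]
side [387. 185.] 38.0 ctr@z34 [-17.4 -74.3] @66 [-36.   -2.1] @74 [-40.7  15.9] ext34 [ -28. -101.] [ -8. -48.]
side [353. 178.] 33.0 ctr@z34 [ 72.2 -75.6] @66 [48.5 -3.4] @74 [42.6 14.6] ext34 [  62. -103.] [ 84. -50.]
```

The notch floor, posts and end plate all sit about 11 mm further along +x than the base plate's centre, so the plate is not centred on the cradle's origin. The corrected origin is about (0.586, -0.235), which puts the TCP target at (0.576, -0.232). I lift, shift and measure the bar in the hand.

Emit:
{"fn": "send_rows", "kwargs": {"rows": [{"x": 0,"y": 0,"z": 8,"roll": 0,"hand": 15},{"x": 0,"y": 0,"z": 15,"roll": 0,"hand": 15},{"x": 0,"y": 0,"z": 12,"roll": 0,"hand": 15},{"x": 5,"y": -1.5,"z": 0,"roll": 0,"hand": 15},{"x": 5,"y": -1.5,"z": 0,"roll": 0,"hand": 15},{"x": 0,"y": 0,"z": 0,"roll": 0,"hand": 15},{"x": 0,"y": 0,"z": 0,"roll": 0,"hand": 15}]}}

```text
time: 16.2
position: [0.575, -0.232, 0.161]
tool_rot: [-0.447, -3.108, -0.001]
ft_force: [0.2, 0.7, -3.6]
grip_width: 0.244
grip_force: 35.0
```

Run:
```python
from h import *
s=get_state();print(s["position"],s["tool_rot"],s["ft_force"])
a=get_image("side");cv2.imwrite("pics/side9.png",a)
cv2.imwrite("pics/c9.png",crop(a,310,135,115,95,6))
```

```text
[ 0.57501044 -0.23202167  0.16101244] [-4.47012524e-01 -3.10821304e+00 -1.15310597e-03] [ 0.23499478  0.67432294 -3.57965574]
```

View pics/c9.png

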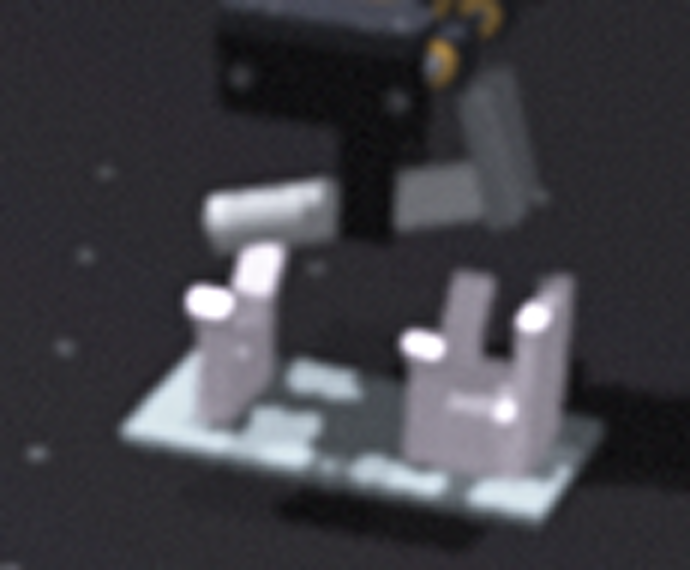

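The bar is now over the notches, pitched tip-down by roughly 15-20 deg (tip at crop (213,222), shaft axis at (440,199)). I have now viewed 11 pictures, one more than the ten allowed, so from here I work from numbers only.

Run:
```python
from h import *
R=cv2.Rodrigues(np.radians([0,0,-16.4]))[0];O=np.array([.5758,-.2316,0])+R@[.011,0,0]
def plane(n,uv,y=0):
    o,d=ray(n,uv);o=(o-O)@R;d=d@R;return (o+d*((y-o[1])/d[:,1])[:,None])*1000
p=plane("side",np.array([(213,222),(240,219),(310,209),(440,199),(470,196)])/6+(310,135)-.4)
print(p.round(1).tolist())
tcp=(get_state()["position"]-O)@R*1000;print("tcp",tcp)
```

```text
[[56.0, 0.0, 81.5], [45.0, 0.0, 84.7], [16.9, 0.0, 93.8], [-34.1, 0.0, 106.8], [-45.7, 0.0, 110.1]]
tcp [-11.71428223  -0.61239359 161.05975861]
```

Emit:
{"fn": "send_rows", "kwargs": {"rows": [{"x": 1,"y": 0,"z": -8,"roll": 0,"hand": 15},{"x": 0,"y": 0,"z": -10,"roll": 0,"hand": 15},{"x": 0,"y": 0,"z": -9,"roll": 0,"hand": 15},{"x": 0,"y": 0,"z": -5,"roll": 0,"hand": 15},{"x": 0,"y": 0,"z": 0,"roll": 0,"hand": 15}], "force": 20}}

```text
time: 16.75
position: [0.5755, -0.2319, 0.1283]
tool_rot: [-0.447, -3.107, -0.001]
ft_force: [-0.4, -0.1, -4.5]
grip_width: 0.248
grip_force: 20.0
```

Emit:
{"fn": "send_rows", "kwargs": {"rows": [{"x": 0,"y": 0,"z": -3,"roll": 0,"hand": 15},{"x": 0,"y": 0,"z": -3,"roll": 0,"hand": 15},{"x": 0,"y": 0,"z": -2,"roll": 0,"hand": 15},{"x": 0,"y": 0,"z": 0,"roll": 0,"hand": 15}]}}

```text
time: 17.15
position: [0.5768, -0.2323, 0.1222]
tool_rot: [0.447, 3.108, -0.0]
ft_force: [0.4, 0.1, -1.6]
grip_width: 0.248
grip_force: 20.0
```

Emit:
{"fn": "send_rows", "kwargs": {"rows": [{"x": 0,"y": 0,"z": -3,"roll": 0,"hand": 15},{"x": 0,"y": 0,"z": -3,"roll": 0,"hand": 15},{"x": 0,"y": 0,"z": 0,"roll": 0,"hand": 15}]}}

```text
time: 17.45
position: [0.5763, -0.2322, 0.1154]
tool_rot: [0.447, 3.109, 0.0]
ft_force: [0.1, -0.5, -1.7]
grip_width: 0.243
grip_force: 20.0
```

Emit:
{"fn": "send_rows", "kwargs": {"rows": [{"x": 0,"y": 0,"z": -3,"roll": 0,"hand": 15},{"x": 0,"y": 0,"z": -2,"roll": 0,"hand": 15},{"x": 0,"y": 0,"z": 0,"roll": 0,"hand": 15}]}}

```text
time: 17.75
position: [0.576, -0.2321, 0.1102]
tool_rot: [-0.447, -3.109, -0.0]
ft_force: [-1.2, 0.9, -1.0]
grip_width: 0.244
grip_force: 20.0
```

Levelling smoothly at about 2 N. I go down the last few millimetres.

Emit:
{"fn": "send_rows", "kwargs": {"rows": [{"x": 0,"y": 0,"z": -2,"roll": 0,"hand": 15},{"x": 0,"y": 0,"z": -1,"roll": 0,"hand": 15},{"x": 0,"y": 0,"z": -1,"roll": 0,"hand": 15},{"x": 0,"y": 0,"z": 0,"roll": 0,"hand": 15}]}}

```text
time: 18.15
position: [0.5761, -0.2321, 0.1066]
tool_rot: [-0.447, -3.109, -0.0]
ft_force: [-1.1, 0.3, -0.9]
grip_width: 0.247
grip_force: 20.0
```

Emit:
{"fn": "send_rows", "kwargs": {"rows": [{"x": 0,"y": 0,"z": -1,"roll": 0,"hand": 15},{"x": 0,"y": 0,"z": -0.5,"roll": 0,"hand": 15},{"x": 0,"y": 0,"z": 0,"roll": 0,"hand": 15}]}}

```text
time: 18.45
position: [0.5763, -0.2321, 0.1057]
tool_rot: [-0.447, -3.11, 0.0]
ft_force: [-2.5, -0.2, 3.5]
grip_width: 0.248
grip_force: 20.0
```

It seats at TCP z 0.1057 (0.1058 expected). Release and retreat.

Emit:
{"fn": "send_rows", "kwargs": {"rows": [{"x": 0,"y": 0,"z": 0,"roll": 0,"hand": 26},{"x": 0,"y": 0,"z": 0,"roll": 0,"hand": 35},{"x": 0,"y": 0,"z": 0,"roll": 0,"hand": 50},{"x": 0,"y": 0,"z": 0,"roll": 0,"hand": 50},{"x": 0,"y": 0,"z": 0,"roll": 0,"hand": 50},{"x": 0,"y": 0,"z": 10,"roll": 0,"hand": 50},{"x": 0,"y": 0,"z": 25,"roll": 0,"hand": 50},{"x": 0,"y": 0,"z": 40,"roll": 0,"hand": 50},{"x": 0,"y": 0,"z": 45,"roll": 0,"hand": 50},{"x": 0,"y": 0,"z": 40,"roll": 0,"hand": 50}]}}

```text
time: 19.45
position: [0.5765, -0.2319, 0.2682]
tool_rot: [0.446, 3.108, -0.0]
ft_force: [0.5, -0.2, -0.7]
grip_width: 0.574
grip_force: 0.0
```

Emit:
{"fn": "send_rows", "kwargs": {"rows": [{"x": -5,"y": -40,"z": 20,"roll": 0,"hand": 50},{"x": -5,"y": -45,"z": 0,"roll": 0,"hand": 50},{"x": -5,"y": -45,"z": 0,"roll": 0,"hand": 50},{"x": -5,"y": -45,"z": 0,"roll": 0,"hand": 50},{"x": -5,"y": -45,"z": 0,"roll": 0,"hand": 50},{"x": 0,"y": 0,"z": 0,"roll": 0,"hand": 50},{"x": 0,"y": 0,"z": 0,"roll": 0,"hand": 50}]}}

```text
time: 20.15
position: [0.5506, -0.4536, 0.2852]
tool_rot: [0.452, 3.109, 0.002]
ft_force: [0.6, 1.4, 0.5]
grip_width: 0.577
grip_force: 0.0
```

Run:
```python
from h import *
s=get_state();print(s["position"],s["ft_force"],s["grip_force"])
a=get_image("side");b=get_image("top");cv2.imwrite("pics/side10.png",a);cv2.imwrite("pics/top10.png",b)
R=cv2.Rodrigues(np.radians([0,0,-16.4]))[0];O=np.array([.5758,-.2316,0])+R@[.011,0,0]
for n,im in(("side",a),("top",b)):
    d=cv2.absdiff(im,cv2.imread(f"pics/{n}0.png")).max(2)
    Q=px(n,[O+R@np.array(p) for p in[(-.063,0,.086),(.057,0,.045),(-.057,0,.056),(0,0,.056)]]);print(n,"pred",Q.round().tolist())
    x,y=Q.mean(0).astype(int);m=np.zeros_like(d);m[y-45:y+45,x-55:x+55]=(d[y-45:y+45,x-55:x+55]>45)*255
    for c in cv2.findContours(m,0,2)[0]:
        if cv2.contourArea(c)>15:print(" changed",cv2.boundingRect(c),cv2.contourArea(c))
def plane(n,uv,y=0):
    o,d=ray(n,uv);o=(o-O)@R;d=d@R;return (o+d*((y-o[1])/d[:,1])[:,None])*1000
# shaft top/bottom profile between the uprights, side view (brightness down each column)
Q=px("side",[O+R@np.array([x,0,.045]) for x in(.025,.01,-.01,-.025)])
g=cv2.cvtColor(a,cv2.COLOR_BGR2GRAY)
for q in Q:
    u,v=q.round().astype(int);print(u,v,g[v-14:v+15,u].tolist())
```

```text
[ 0.55057202 -0.45364414  0.28520401] [0.61241325 1.37400408 0.45468925] 0.0
side pred [[394.0, 178.0], [344.0, 186.0], [391.0, 190.0], [367.0, 186.0]]
 changed (352, 200, 26, 8) 77.0
 changed (384, 194, 13, 8) 61.5
 changed (343, 180, 46, 16) 269.5
 changed (389, 175, 10, 15) 49.0
top pred [[458.0, 309.0], [466.0, 255.0], [455.0, 307.0], [461.0, 281.0]]
 changed (445, 267, 20, 49) 236.5
 changed (461, 266, 8, 13) 27.0
 changed (458, 256, 6, 9) 20.0
357 188 [103, 157, 165, 150, 129, 105, 79, 62, 96, 192, 250, 255, 251, 240, 208, 165, 132, 108, 88, 68, 71, 96, 119, 141, 167, 185, 151, 94, 76]
363 189 [35, 40, 38, 49, 57, 55, 42, 38, 76, 173, 248, 254, 252, 242, 215, 174, 137, 114, 95, 73, 113, 187, 223, 226, 226, 208, 158, 96, 76]
371 191 [37, 36, 39, 40, 37, 37, 37, 55, 150, 243, 253, 251, 246, 232, 198, 158, 128, 106, 82, 80, 142, 201, 222, 225, 225, 209, 153, 91, 77]
377 192 [35, 31, 30, 26, 28, 31, 37, 48, 134, 228, 252, 253, 254, 255, 255, 223, 151, 113, 96, 88, 133, 190, 214, 218, 212, 194, 154, 119, 115]
```

The shaft runs level along the predicted stowed axis, the tip's edge is at column 343 (344 expected), and the blade top is at about (394,177) against (394,178) expected. I hand in.

```bash
python3 -c "
from bench import *
print(close_job())"
```

```text
the job is handed in; nothing more can be done
None
```

I drew the bar out, laid it flat on the table, then stowed it in its cradle and handed the job in at about 20 s; my last measurements show it seated level, but no verdict came back. On the first try the blade caught the pocket's end plate and tipped the bar in the grip, which I corrected. I also viewed 11 pictures, one over the limit of 10.

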